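# Hook a carrier bracket onto the slotted upright and lock it

### The job

Pick up the grey steel carrier bracket and hang it on the slotted upright: put its two claws into the upper two slots until its back plate lies flat on the slotted face, then press it straight down until it is fully home and the spring catch snaps out over the top of its back plate, and let go of it. Work gently: touch the upright slowly (about 10 mm/s), feel for the slots and the bottom, and never force the bracket against it (not over 55 N); leave the bottle, the cast guide and the bearing ring where they are.

Things in the scene. Friction and masses are not known exactly. Their poses are not given: they have to be found in the camera images.
- bracket_grip (a point): (All sizes in mm.) Where to hold the grey bracket (0.4 kg): mid-thickness of its upright rib. It stands as it will hang. Axes of all bracket points: z up, x to its back plate and claws, y across. Rib 10 thick (y), its top edge 20 above this point, reaching 40 to -x and 70 to +x of it. This point is 75 above the bracket's underside and 75 to -x of the back plate's outer face.
- bracket: The same bracket, same axes; origin on its underside, 55 to -x of the back plate's outer face, 20 to +x of and 75 below the grip point. Tray 130 long (x, from -80 to +50) by 80 wide, sheet 4 thick, rim 16 high; the rib stands on the tray's centre-line; back plate 46 wide, from 4 to 128 above the underside.
- bracket_back (a point): Centre-line point on the outer face of the bracket's back plate, 75 above its underside; same axes. Two claws 6 thick (y) stick out 11 in +x from this face on the centre-line: each a neck 8 tall with, at its end, a lip 5 thick hanging 10 below the neck (18 tall in all; gap between face and lip 6). The necks' undersides are 30 below and 20 above this point.
- upright: Fixed slotted upright, base plate 140 by 120, 12 thick. Origin on the bench below the centre-line of the slotted face; the face is the plane x = 0; x points into it, z up. The bracket comes in along +x, its own x along this x. The face is an aluminium channel strip 50 wide, 4 thick, hollow behind (26 deep), with three slots 10 wide, 23 tall in one column on the centre-line, 50 apart.
- low_mark (a point): Point on the slotted face's plane and centre-line, 180 above the bench, fixed to the base: the bottom edge of the top slot WHEN the strip is at its lowest setting. The strip, with slots and catch, is clamped 0 to 30 mm higher than that by a hand-set amount that no pose here measures: find it by feel or by eye. At the lowest setting the slots' bottom edges are 80, 130, 180 and the strip's top 250 above the bench.
- home_low (a point): Point on the face's plane and centre-line, 160 above the bench: where bracket_back is when the bracket is fully home (necks resting on the bottom edges of the upper two slots) WITH the strip at its lowest setting; home is 0 to 30 higher by the strip's unknown setting. The claws pass into the slots only with the bracket 10 to 15 above home. Axes as upright.
- catch (a joint): Spring catch: dark steel block 9 wide, 7 tall, 5 out of the face, underside 35 above the top slot's bottom edge. Value in m: 0 = out, grows as pushed in, about 0.005 with the back plate flat over it. Spring 5 N at 0, 9 N at 0.005; its rubbing resists pressing down (some 3 to 12 N, more than the weight). It springs out above the back plate when the bracket is within about 2 mm of home.
- bottle_mid (a point): Bystander: red bottle with a white cap, 40 across, 110 tall; point half-way up.
- guide_mid (a point): Bystander: cast aluminium chain guide with a yellowish wear strip, about 40 by 140, 26 tall; point 10 above the bench.
- race_mid (a point): Bystander: plain steel bearing ring, 68 across, 18 tall; point half-way up its axis.
Things that resemble listed ones, but are neither listed nor needed, are in the scene too. Of the things shaped like the bracket, the grey one is meant. Leave any green look-alike of the upright alone.

How it is judged:
By the outcome, as a careful person would: the job done as asked, in the order asked, and still so for the second after the job is handed in, with the robot touching nothing.
It also fails if it takes over 54 s, if anything falls off the work surface, if the arm or the gripper's body presses on something with over 40 N, if the wrist force passes 120 N, or if a joint passes its speed limit or range.

### The arm

A 6-joint arm with a two-finger parallel gripper is mounted at the origin on the work surface. World frame = base frame: x ahead of the robot, y to its left, z up, the work surface at z = 0. Lengths are in mm, angles in rad, forces in N, time in s.
With the tool pointing down it reaches from about 350 to 775 mm from the base axis. Payload 7.3 kg.
Tool frame: the origin (TCP) lies between the finger pads; the fingertips stand 14 mm ahead of it and the grasp point (between the pads) lies 5 mm behind it; z points along the fingers, y is the line along which they close (so a half turn about z gives the same grasp; the last joint's range is limited). The gripper opens to 92 mm and grips with 3 to 60 N. Pads are 19 mm wide; open, the fingers measure 130 mm over their backs; the gripper's body (75 mm by 190 mm) begins 47 mm behind the grasp point.
Start: joints at [1.029, 0.342, 1.524, -0, 1.275, -0.146], TCP at [202.399, 484.436, 240.741] pointing down, gripper open.
Joint ranges: [-2.53, 2.53], [-0.77, 2.02], [0.04, 2.7], [-1, 4.14], [0.28, 2.66], [-3.11, 3.11]. Speed limits (rad/s): [2.57, 2.57, 3.14, 3.14, 3.14, 3.14].

### API

Orientations are given as [roll, pitch, yaw] about the fixed x, y, z axes, in that order (R = Rz(yaw) Ry(pitch) Rx(roll)).
In Python, from plant import get_obs, cams, close_job gives the robot as it stands. The module is installed in compiled form; this text tells all that it offers.
- The arm moves only by the shell command python3 -m creep 'ROWS'. ROWS is JSON, a list of rows, each an object of numbers: "hand": the opening, from 0 (shut) to 1 (fully open); "tx", "ty", "tz": the shift along the tool's x, y, z in m; "spin": the turn about the tool's z in degrees. In form: [{"hand": .., "tx": .., "ty": .., "tz": .., "spin": ..}, ...]. A call has 1 to 5 rows; each row shifts and turns the commanded pose from where the row before left it, along the tool's axes as they then stand; what a row does not reach is not made up. A row lasts 1/8 s, in which the tool goes at most 62.5 mm and 10.7 degrees, less where a joint would pass 70% of its speed; a pose out of reach is approached as far as the arm can. A call is refused whole if a number of a shift passes 0.0625 or a number of a turn 10.7, either way. A call with a gripper value outside its range is refused whole. The fingers move at their own pace and stop on an object; the grip force is fixed at half the most. Time passes only in rows, so rows that do not move let the fingers close. It gives the time, the measured TCP pose, the force, the opening and the grip force at its end, in the units of the state.
- get_obs(): the state, without advancing time (a new reading comes with each control period).
- cams.capture(name): name is "side" or "top"; returns a dict with "color" (400x640x3 uint8, red, green, blue), "K" (3x3 intrinsics, pixels), "R" (3x3) and "t" (3): a world point X has camera coordinates R X + t. Camera axes: x right, y down, z forward; pixel columns grow to the right and rows downward; lengths in mm; the calibration is good to about 2 mm. A picture is of the moment at which its call begins. There is no depth.
- close_job(): hands the job in; it is judged then, once.
The state is a dict: "time": time; "joint_positions": joint angles; "dq": joint speeds; "tau": joint torques, N m; "tool_pos": TCP position; "tcp_rot": TCP orientation; "contact_force": force on the tool from outside, world axes, zero at the start; "moment": the same for the moment, N m; "grip_width": finger opening in mm; "finger_force": force on a finger pad.
Only numpy, scipy, OpenCV 4.12 (cv2) and the standard library are available. Lean on these libraries where they do the work, as an engineer would, in place of code of your own. Each camera call takes 0.05 s, during which the arm holds its last target. There are 200 camera calls.

## Working session

There is one attempt and no reset: what is moved stays moved. The work goes in short steps, Python scripts to look and compute and a shell command to move; the robot and the scene stay as the last step left them, time stands still between calls to the robot, and variables do not carry over. Pictures are saved under pics/ and viewed, at most 10 in all, crops included, and the job is handed in when it is done.

```bash
mkdir -p pics; python3 - <<'E'
from plant import get_obs,cams
import cv2,pickle
o=get_obs();print({k:o[k] for k in('time','tool_pos','tcp_rot','contact_force','grip_width')})
d={}
for n in('side','top'):
    c=cams.capture(n);d[n]=c;cv2.imwrite(f'pics/{n}0.png',c['color'][:,:,::-1])
    print(n,c['K'].tolist(),c['R'].tolist(),c['t'].tolist())
pickle.dump(d,open('c0.pkl','wb'))
E
```

```text
{'time': 0.0, 'tool_pos': array([202.19740821, 484.08441556, 240.07246596]), 'tcp_rot': array([-3.14012211e+00, -2.00929342e-04,  2.74581358e+00]), 'contact_force': array([ 0.17674898, -0.26597338, -0.52208014]), 'grip_width': 91.62977909398536}
side [[513.6167022129827, 0.0, 319.53154827105004], [0.0, 513.6167022129827, 206.6615971058103], [0.0, 0.0, 1.0]] [[0.9764370300512661, -0.21447985880473708, 0.02385616297233375], [-0.10150041770410267, -0.5539974665069645, -0.8263077346302388], [0.19044262010000593, 0.8044160598042314, -0.5627134361097844]] [-586.3846217003221, 182.83163025030868, 1364.2821047536402]
top [[520.6310113021674, 0.0, 322.14650635697893], [0.0, 520.6310113021674, 192.07331789678278], [0.0, 0.0, 1.0]] [[0.028198662213311125, -0.9995768094259724, 0.007144053973258441], [-0.990175272245983, -0.0289112334924491, -0.1368103461385082], [0.13695899270209652, -0.003215996849865195, -0.990571497511557]] [-22.355729822609117, 605.9293152191639, 1605.7066793035972]
```

View pics/side0.png

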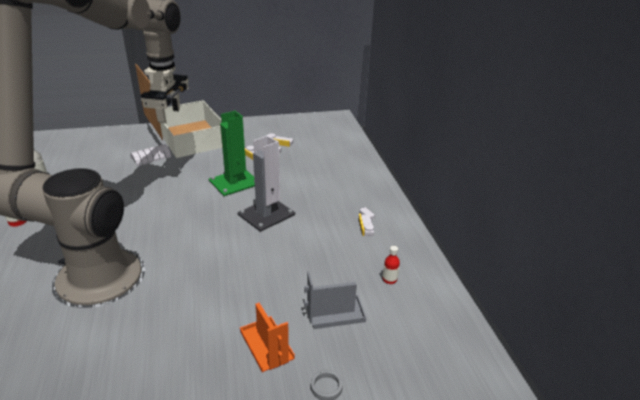

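View pics/top0.png

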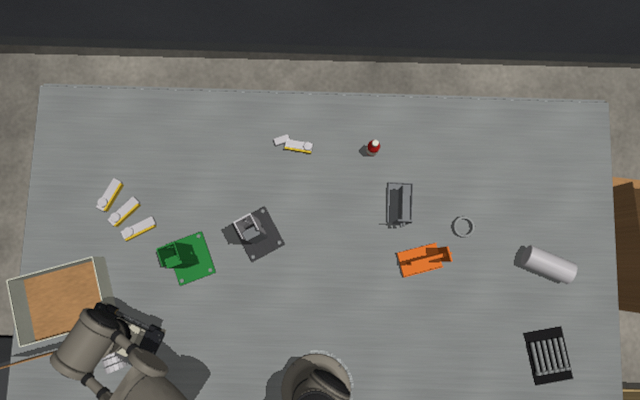

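Side view: grey bracket at (333,300), claws to its left (307,300); orange look-alike at (267,338). Grey upright at (267,180) and green look-alike at (233,150). Top view: grey bracket (399,205), orange (424,260), grey upright (255,233), green (187,258). The grey bracket and the grey upright on the dark base fit the description. I'll check both in one enlarged crop.

```bash
python3 - <<'E'
import cv2,numpy as np
s=cv2.imread('pics/side0.png');t=cv2.imread('pics/top0.png')
f=lambda im,x,y,w,h:cv2.resize(im[y:y+h,x:x+w],(400,300),interpolation=cv2.INTER_CUBIC)
a=np.hstack([f(s,295,265,80,60),f(t,360,175,80,60)])
b=np.hstack([f(s,212,130,133,100),f(t,215,200,80,60)])
cv2.imwrite('pics/z1.png',np.vstack([a,b]))
E
```

```text
(no output)
```

View pics/z1.png

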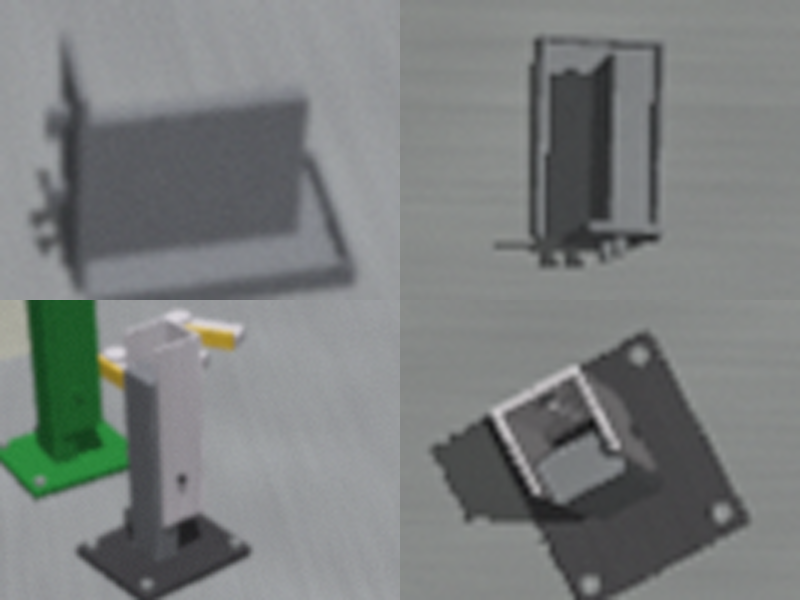

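Top-left crop: grey bracket, claws at left end of the back plate. Bottom: upright, its U-shaped top seen from above at crop (495..618,370..495). I need a sharper look at which side has the slots.

```bash
cat >h.py <<'E'
import numpy as np,pickle
def ray(c,u,v):
    d=np.linalg.inv(c['K'])@[u,v,1];C=-c['R'].T@c['t'];return C,c['R'].T@d
def onz(c,u,v,z):
    C,d=ray(c,u,v);return (C+d*(z-C[2])/d[2]).round(1)
def proj(c,X):
    p=c['K']@(c['R']@np.array(X,float)+c['t']);return p[:2]/p[2]
def two(c1,p1,c2,p2):
    A=[];b=[]
    C1,d1=ray(c1,*p1);C2,d2=ray(c2,*p2)
    s=np.linalg.lstsq(np.c_[d1,-d2],C2-C1,rcond=None)[0]
    a,b=C1+d1*s[0],C2+d2*s[1];return ((a+b)/2).round(1),np.linalg.norm(a-b).round(1)
E
python3 - <<'E'
import cv2,numpy as np,pickle
from h import *
d=pickle.load(open('c0.pkl','rb'))
for n in d:print(n,ray(d[n],0,0)[0].round())
s=cv2.imread('pics/side0.png');t=cv2.imread('pics/top0.png')
f=lambda im,x,y,w,h:cv2.resize(im[y:y+h,x:x+w],(400,600),interpolation=cv2.INTER_CUBIC)
a=np.hstack([f(s,232,132,66,99),f(t,222,196,66,99)])
cv2.imwrite('pics/z2.png',np.clip((a.astype(float)-20)*1.25,0,255).astype('uint8'))
T=d['top']
for p in[(279.5,203.5+1),(284.5,243),(259,259)]:print('base(z12)',onz(T,*p,12))
for p in[(234.5,223),(250.5,214),(259,230),(243,239)]:print('top z250/280',onz(T,*p,250),onz(T,*p,280))
E
```

```text
side [  331. -1122.   933.]
top [ 381.    0. 1674.]
base(z12) [566.2 130.6  12. ]
base(z12) [443.7 109.9  12. ]
base(z12) [391.  188.6  12. ]
top z250/280 [485.2 232.9 250. ] [483. 228. 280.]
top z250/280 [511.1 190.4 250. ] [508.4 186.4 280. ]
top z250/280 [468.  165.1 250. ] [466.1 161.7 280. ]
top z250/280 [442.3 207.5 250. ] [441.  203.2 280. ]
```

View pics/z2.png

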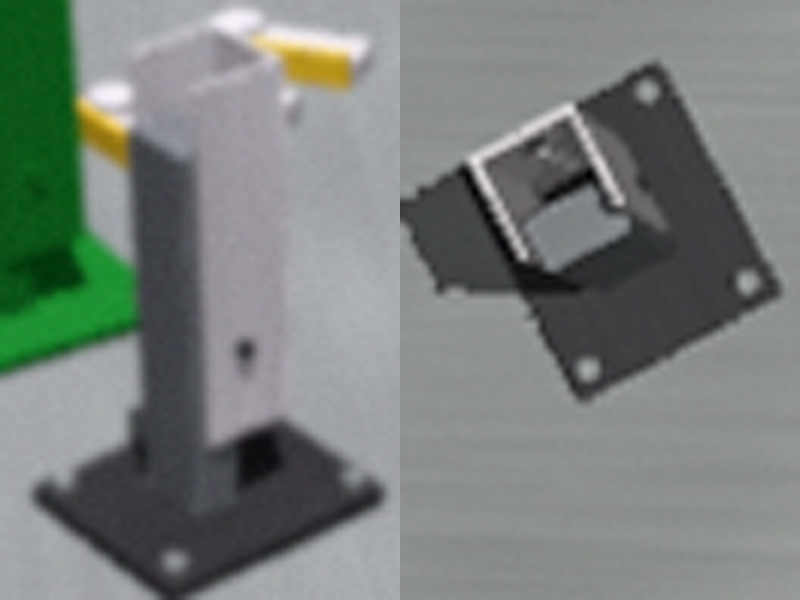

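The strip is a light U-channel whose web (the slotted face) points away toward world (+x,+y), so no camera sees it. Its top corners in the top view are (233.9,222.4) and (250.4,213.3); in the side view the web end of the near flange is (278.7,141.9). Next a finer look at the bracket.

```bash
python3 - <<'E'
import cv2,numpy as np,pickle
from h import *
d=pickle.load(open('c0.pkl','rb'));T,S=d['top'],d['side']
s=cv2.imread('pics/side0.png');t=cv2.imread('pics/top0.png')
f=lambda im,x,y,w,h:cv2.resize(im[y:y+h,x:x+w],(400,600),interpolation=cv2.INTER_CUBIC)
a=np.hstack([f(s,298,263,72,66),f(t,380,176,40,60)])
cv2.imwrite('pics/z3.png',np.clip((a.astype(float)-20)*1.4,0,255).astype('uint8'))
for p in[(264.4,206.7),(284.7,243.9),(252.5,262)]:print('base',onz(T,*p,12))
tp=[(233.9,222.4),(250.4,213.3),(258.6,230.2),(242.6,238.9)]
sp=[(269.1,135.5),(278.7,142),(264.2,148),(254,141.5)]
for p,q in zip(tp,sp):print(two(T,p,S,q))
E
```

```text
base [557.7 178.7  12. ]
base [440.8 109.2  12. ]
base [381.  208.7  12. ]
(array([490.4, 233.3, 255.9]), np.float64(8.1))
(array([514.4, 189.9, 254.7]), np.float64(3.6))
(array([469.3, 165.8, 252. ]), np.float64(4.0))
(array([444.9, 208. , 253.2]), np.float64(5.0))
```

View pics/z3.png

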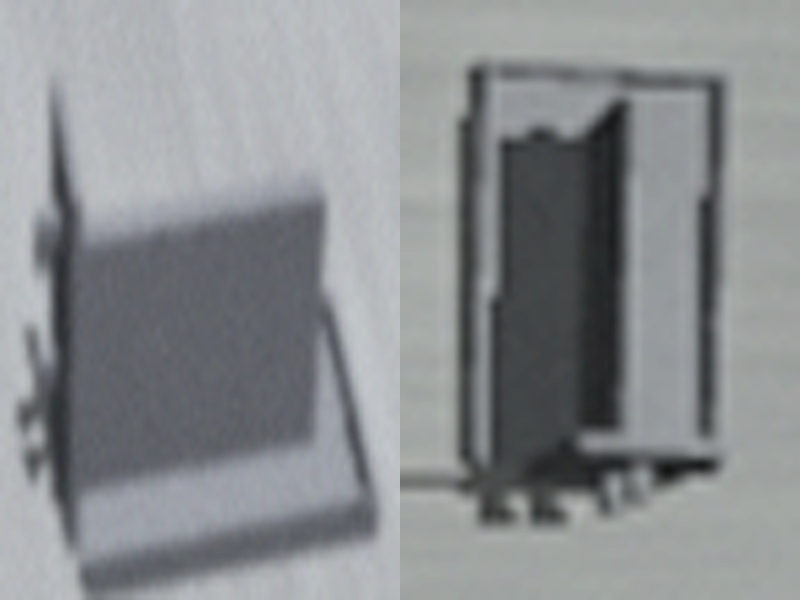

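Top view: tray far corners at about (388,182.8) and (412,183.5), near end about v=223; the rib's left top edge is at u≈402.5, v 186–219. Computing the bracket pose.

```bash
python3 - <<'E'
import numpy as np,pickle
from h import *
d=pickle.load(open('c0.pkl','rb'));T,S=d['top'],d['side']
a,b=onz(T,402.5,186.2,95),onz(T,402.2,219,95);print('rib +y edge',a,b)
fl,fr,nl,nr=[onz(T,*p,16) for p in((387.8,182.7),(412.3,183.5),(386.6,223.5),(411.9,222))]
print(fl,fr,nl,nr)
m,n=(fl+fr)/2,(nl+nr)/2;print('far mid',m,'near mid',n,np.degrees(np.arctan2(*(n-m)[1::-1])))
# side: rib near-face top edge at z=95
print('side rib top',onz(S,298+80*.18,263+240*.11,95),onz(S,298+325*.18,263+195*.11,95))
E
```

```text
rib +y edge [ 624.3 -250.8   95. ] [ 523.4 -250.6   95. ]
[ 646.6 -215.8   16. ] [ 646.3 -294.9   16. ] [ 514.7 -213.5   16. ] [ 521.8 -294.2   16. ]
far mid [ 646.45 -255.35   16.  ] near mid [ 518.25 -253.85   16.  ] 179.3296431539129
side rib top [ 524.5 -257.7   95. ] [ 630.9 -261.1   95. ]
```

```bash
python3 -m creep '[{"hand":1,"tx":0,"ty":0,"tz":-0.05,"spin":-7.4},{"hand":1,"tx":0,"ty":0,"tz":-0.05,"spin":-7.4},{"hand":1,"tx":0,"ty":0,"tz":-0.04,"spin":-7.4}]' && python3 -m creep '[{"hand":1,"tx":-0.0257,"ty":-0.0493,"tz":0,"spin":0},{"hand":1,"tx":-0.0257,"ty":-0.0493,"tz":0,"spin":0},{"hand":1,"tx":-0.0257,"ty":-0.0493,"tz":0,"spin":0},{"hand":1,"tx":-0.0257,"ty":-0.0493,"tz":0,"spin":0},{"hand":1,"tx":-0.0257,"ty":-0.0493,"tz":0,"spin":0}]'
```

```text
time: 0.48
tool_pos: [202.3, 484.3, 382.5]
tcp_rot: [3.141, 0.0, 3.138]
contact_force: [0.0, 0.1, -0.7]
grip_width: 92.0
finger_force: 0.0
time: 1.1
tool_pos: [329.1, 235.2, 380.5]
tcp_rot: [-3.141, -0.0, 3.134]
contact_force: [1.1, 0.1, -0.5]
grip_width: 91.9
finger_force: 0.0
```

```bash
python3 -m creep '[{"hand":1,"tx":-0.0258,"ty":-0.049,"tz":0,"spin":0},{"hand":1,"tx":-0.0258,"ty":-0.049,"tz":0,"spin":0},{"hand":1,"tx":-0.0258,"ty":-0.049,"tz":0,"spin":0},{"hand":1,"tx":-0.0258,"ty":-0.049,"tz":0,"spin":0},{"hand":1,"tx":-0.0258,"ty":-0.049,"tz":0,"spin":0}]' && python3 -m creep '[{"hand":1,"tx":-0.0258,"ty":-0.049,"tz":0.02,"spin":0},{"hand":1,"tx":-0.0258,"ty":-0.049,"tz":0.03,"spin":0},{"hand":1,"tx":-0.0258,"ty":-0.049,"tz":0.03,"spin":0},{"hand":1,"tx":-0.0258,"ty":-0.049,"tz":0.03,"spin":0},{"hand":1,"tx":-0.0258,"ty":-0.049,"tz":0.03,"spin":0}]' && python3 -m creep '[{"hand":1,"tx":0,"ty":0,"tz":0.05,"spin":0},{"hand":1,"tx":0,"ty":0,"tz":0,"spin":0}]'
```

```text
time: 1.72
tool_pos: [456.2, -11.0, 380.5]
tcp_rot: [3.141, -0.0, 3.133]
contact_force: [0.3, 0.2, 0.4]
grip_width: 91.9
finger_force: 0.0
time: 2.35
tool_pos: [582.4, -255.3, 240.1]
tcp_rot: [3.141, -0.001, 3.133]
contact_force: [-0.3, 0.6, -0.2]
grip_width: 92.1
finger_force: 0.0
time: 2.6
tool_pos: [579.6, -252.9, 186.8]
tcp_rot: [3.136, -0.009, 3.132]
contact_force: [0.2, 1.5, -0.2]
grip_width: 91.9
finger_force: 0.0
```

```bash
python3 -m creep '[{"hand":1,"tx":-0.007,"ty":-0.002,"tz":0.02,"spin":0},{"hand":1,"tx":0,"ty":0,"tz":0.03,"spin":0},{"hand":1,"tx":0,"ty":0,"tz":0.02,"spin":0},{"hand":1,"tx":0,"ty":0,"tz":0,"spin":0}]'; python3 - <<'E'
from plant import get_obs,cams
import cv2,numpy as np
o=get_obs();print(o['tool_pos'],o['tcp_rot'],o['joint_positions'])
s=cams.capture('side')['color'][:,:,::-1];t=cams.capture('top')['color'][:,:,::-1]
f=lambda im,x,y:cv2.resize(im[y:y+90,x:x+60],(400,600),interpolation=cv2.INTER_CUBIC)
cv2.imwrite('pics/g1.png',np.hstack([f(s,305,235),f(t,370,160)]))
E
```

```text
time: 3.1
tool_pos: [589.2, -255.1, 121.5]
tcp_rot: [3.141, -0.0, 3.134]
contact_force: [0.8, -0.3, 0.1]
grip_width: 91.9
finger_force: 0.0
[ 589.19104352 -255.12936305  121.54056416] [ 3.14121020e+00 -4.13685894e-04  3.13421583e+00] [-5.27976229e-01  6.59329949e-01  1.33188125e+00  1.38010175e-04
  1.15093057e+00 -2.09145195e+00]
```

View pics/g1.png

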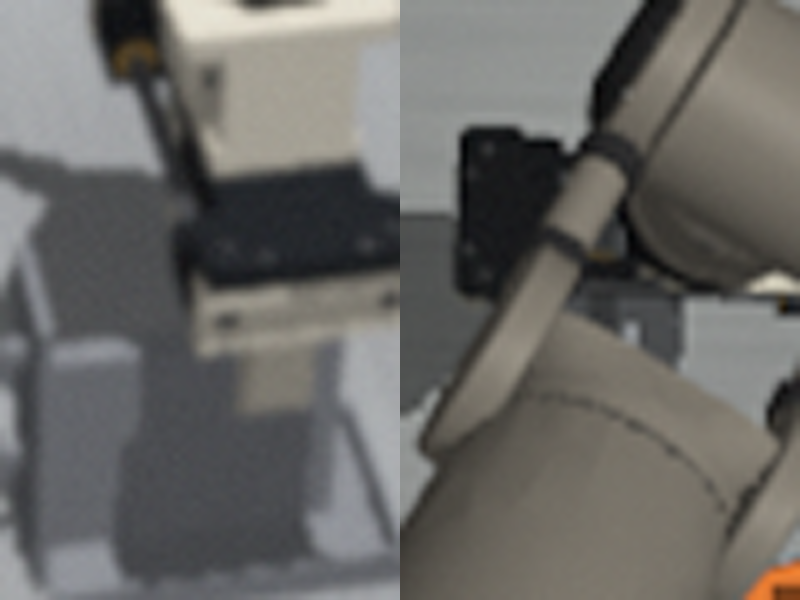

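Side crop: the near finger is in front of the rib, at about mid-rib, with the rib between the fingers. Descend and grip.

```bash
python3 -m creep '[{"hand":1,"tx":0.002,"ty":0,"tz":0.02,"spin":0},{"hand":1,"tx":0,"ty":0,"tz":0.02,"spin":0},{"hand":1,"tx":0,"ty":0,"tz":0.01,"spin":0},{"hand":0.5,"tx":0,"ty":0,"tz":0,"spin":0},{"hand":0.25,"tx":0,"ty":0,"tz":0,"spin":0}]' && python3 -m creep '[{"hand":0,"tx":0,"ty":0,"tz":0,"spin":0},{"hand":0,"tx":0,"ty":0,"tz":0,"spin":0},{"hand":0,"tx":0,"ty":0,"tz":0,"spin":0},{"hand":0,"tx":0,"ty":0,"tz":0,"spin":0}]'
```

```text
time: 3.82
tool_pos: [587.7, -256.1, 72.9]
tcp_rot: [-3.141, 0.002, 3.133]
contact_force: [0.8, -0.2, 0.1]
grip_width: 76.5
finger_force: 0.0
time: 4.32
tool_pos: [587.0, -255.8, 71.7]
tcp_rot: [3.142, 0.0, 3.133]
contact_force: [-0.1, 0.1, 0.3]
grip_width: 36.2
finger_force: 0.0
```

```bash
python3 -m creep '[{"hand":0,"tx":0,"ty":0,"tz":0,"spin":0},{"hand":0,"tx":0,"ty":0,"tz":0,"spin":0},{"hand":0,"tx":0,"ty":0,"tz":0,"spin":0},{"hand":0,"tx":0,"ty":0,"tz":0,"spin":0},{"hand":0,"tx":0,"ty":0,"tz":0,"spin":0}]'
```

```text
time: 4.95
tool_pos: [586.9, -255.6, 71.6]
tcp_rot: [3.141, -0.0, 3.133]
contact_force: [-0.3, 2.1, -0.4]
grip_width: 9.7
finger_force: 30.0
```

```bash
python3 -m creep '[{"hand":0,"tz":-0.02},{"hand":0,"tz":-0.05},{"hand":0,"tz":-0.06},{"hand":0,"tz":-0.06},{"hand":0,"tz":-0.03}]'; python3 - <<'E'
import numpy as np,pickle,cv2
from h import *
d=pickle.load(open('c0.pkl','rb'));T,S=d['top'],d['side']
g=T['color'].min(2).astype(np.float32)[200:250,225:270]
g8=cv2.resize(g,None,fx=8,fy=8,interpolation=cv2.INTER_CUBIC)
m=(g8>150).astype('uint8');n,l,st,_=cv2.connectedComponentsWithStats(m)
k=1+np.argmax(st[1:,4]);P=np.argwhere(l==k)[:,::-1].astype(np.float32)
P=(P+.5)/8-.5+[225,200]
for z in(250,255,260):
    W=np.array([onz(T,*p,z)[:2] for p in P[::7]]).astype(np.float32)
    r=cv2.minAreaRect(W);B=cv2.boxPoints(r).round(1)
    print(z,r,B.tolist(),[proj(S,[*b,z]).round(1).tolist() for b in B])
E
```

```text
250 ((480.914794921875, 202.43072509765625), (53.12855529785156, 53.339393615722656), 31.07162857055664) [[444.3999938964844, 211.60000610351562], [471.8999938964844, 165.89999389648438], [517.4000244140625, 193.3000030517578], [489.8999938964844, 239.0]] [[252.9, 142.0], [264.4, 148.6], [279.0, 142.9], [267.3, 136.6]]
255 ((480.62384033203125, 201.74899291992188), (52.850894927978516, 53.1383171081543), 31.234764099121094) [[444.29998779296875, 210.8000030517578], [471.79998779296875, 165.3000030517578], [517.0, 192.6999969482422], [489.3999938964844, 238.1999969482422]] [[252.8, 140.6], [264.4, 147.1], [278.8, 141.5], [267.2, 135.2]]
260 ((480.3058776855469, 201.01748657226562), (52.67897415161133, 53.01432800292969), 31.282649993896484) [[444.0, 210.0], [471.6000061035156, 164.6999969482422], [516.5999755859375, 192.0], [489.1000061035156, 237.3000030517578]] [[252.6, 139.1], [264.3, 145.6], [278.7, 140.0], [267.0, 133.8]]invalid input at $[0]: expected keys hand, tx, ty, tz, spin
```

Two views agree on strip top z≈252 (setting ≈2±3 mm), upright direction ≈31°, and face centre ≈(500.5,213.5). Lift high, turn, and swing out to the standoff in front of the face, above bottle height.

```bash
python3 -m creep '[{"hand":0,"tx":0,"ty":0,"tz":-0.01,"spin":0},{"hand":0,"tx":0,"ty":0,"tz":-0.03,"spin":0},{"hand":0,"tx":0,"ty":0,"tz":-0.04,"spin":0},{"hand":0,"tx":0,"ty":0,"tz":-0.04,"spin":0},{"hand":0,"tx":0,"ty":0,"tz":-0.02,"spin":-4}]' && python3 -m creep '[{"hand":0,"tx":0,"ty":0,"tz":-0.02,"spin":-7},{"hand":0,"tx":0,"ty":0,"tz":0,"spin":-7},{"hand":0,"tx":0,"ty":0,"tz":0,"spin":-7},{"hand":0,"tx":0,"ty":0,"tz":0,"spin":-6.5},{"hand":0,"tx":0,"ty":0,"tz":0,"spin":0}]'
```

```text
time: 5.58
tool_pos: [587.5, -256.4, 214.7]
tcp_rot: [-3.139, 0.003, -3.079]
contact_force: [-0.1, 0.2, -4.1]
grip_width: 10.1
finger_force: 30.0
time: 6.2
tool_pos: [586.8, -255.9, 231.8]
tcp_rot: [3.141, -0.0, -2.601]
contact_force: [0.5, -0.8, -4.2]
grip_width: 10.1
finger_force: 30.0
```

```bash
python3 -m creep '[{"hand":0,"tx":-0.03,"ty":0.02,"tz":0,"spin":0},{"hand":0,"tx":-0.048,"ty":0.03,"tz":0,"spin":0},{"hand":0,"tx":-0.048,"ty":0.03,"tz":0,"spin":0},{"hand":0,"tx":-0.048,"ty":0.03,"tz":0,"spin":0},{"hand":0,"tx":-0.048,"ty":0.03,"tz":0,"spin":0}]' && python3 -m creep '[{"hand":0,"tx":-0.048,"ty":0.03,"tz":0,"spin":0},{"hand":0,"tx":-0.012,"ty":0.05,"tz":0,"spin":0},{"hand":0,"tx":0,"ty":0.05,"tz":0,"spin":0},{"hand":0,"tx":0,"ty":0.05,"tz":0,"spin":0},{"hand":0,"tx":0,"ty":0.05,"tz":0,"spin":0}]'
```

```text
time: 6.82
tool_pos: [705.6, -19.9, 231.8]
tcp_rot: [-3.141, -0.0, -2.603]
contact_force: [0.8, -0.3, -3.6]
grip_width: 10.4
finger_force: 30.0
time: 7.45
tool_pos: [636.9, 207.9, 231.7]
tcp_rot: [3.142, -0.0, -2.603]
contact_force: [1.1, -0.5, -3.3]
grip_width: 10.0
finger_force: 30.0
```

```bash
python3 -m creep '[{"hand":0,"tx":0,"ty":0.04,"tz":0.01,"spin":0},{"hand":0,"tx":0,"ty":0.025,"tz":0.02,"spin":0},{"hand":0,"tx":0,"ty":0.01,"tz":0.015,"spin":0},{"hand":0,"tx":0,"ty":0,"tz":0.008,"spin":0},{"hand":0,"tx":0,"ty":0,"tz":0,"spin":0}]'; python3 - <<'E'
from plant import get_obs,cams
import cv2,numpy as np,pickle
o=get_obs();print(o['tool_pos'],o['tcp_rot'],o['contact_force'],o['moment'])
a=cams.capture('side');b=cams.capture('top');pickle.dump({'side':a,'top':b},open('c1.pkl','wb'))
f=lambda im,x,y:cv2.resize(im[y:y+120,x:x+80,::-1],(400,600),interpolation=cv2.INTER_CUBIC)
cv2.imwrite('pics/g2.png',np.hstack([f(a['color'],245,100),f(b['color'],205,155)]))
E
```

```text
time: 8.07
tool_pos: [599.8, 269.7, 178.0]
tcp_rot: [-3.141, -0.001, -2.602]
contact_force: [-0.1, 0.5, -3.3]
grip_width: 9.6
finger_force: 30.0
[599.81993082 269.68865082 178.04943438] [-3.14137757e+00 -9.88814679e-04 -2.60185648e+00] [-0.10665005  0.45532145 -3.27397881] [ 0.15951567  0.00233051 -0.00875276]
```

View pics/g2.png

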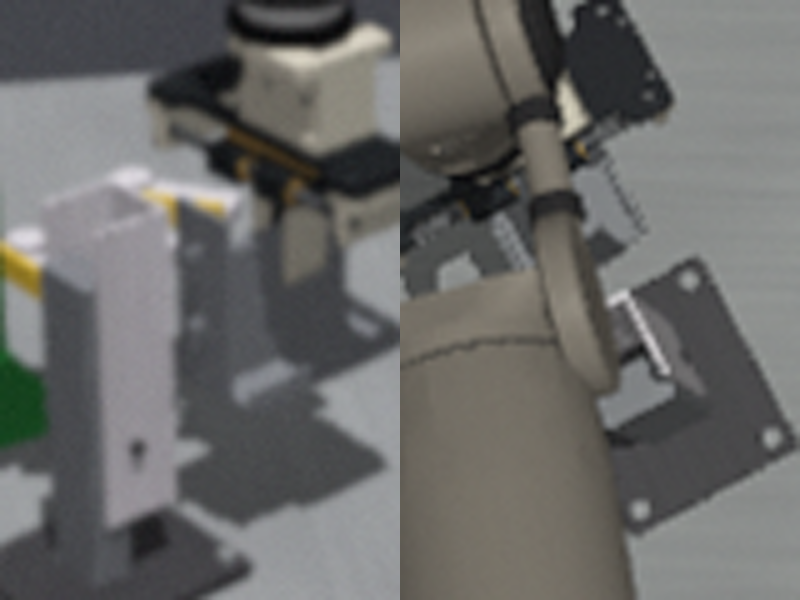

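Side crop: the back plate with its claws (light spots, crop (195,250) and (195,322)) faces the strip with a clear gap. Top crop: the tray's right rim (603,150)–(643,232) and the strip's right flange (628,292)–(668,375) are both visible, so I can check lateral alignment by comparing them.

```bash
python3 - <<'E'
import numpy as np,pickle,cv2
from h import *
d=pickle.load(open('c1.pkl','rb'));T=d['top'];a=np.radians(31);n=np.array([np.sin(a),-np.cos(a)]);o=np.array([np.cos(a),np.sin(a)])
for nm,x,y,z in[('tray',603,150,122.4),('tray',643,232,122.4),('strip',632,290,253),('strip',671,373,253)]:
    p=onz(T,205+(x-400)/5-.4,155+y/5-.4,z)[:2];print(nm,p,'lat',n@p,'out',o@p)
g=cv2.cvtColor(T['color'],cv2.COLOR_RGB2GRAY)
print(g[184:206:2,238:262]);print(g[214:232:2,246:264])
E
```

```text
tray [611.1 227.5] lat 119.73420666780355 out 640.9860995010981
tray [562.1 201.2] lat 117.04084100567648 out 585.4394003965602
strip [514.7 188.8] lat 103.25691078364606 out 538.4231982143955
strip [470.  165.4] lat 100.29242367159607 out 488.0559289201158
[[ 33  45  92 115  55  55  73 107 134 144 141 140 140 140 141 142 140 142
  141 141 141 141 142 141]
 [ 58  39  34  48  75  73  70  81 108 128 138 137 138 138 139 138 139 139
  137 137 138 139 138 139]
 [ 79  19  57  93  98 103 116 121 101 128 143 143 140 140 139 140 139 140
  140 138 140 141 140 141]
 [102 115 134 133 131 131 133 133 119  96 124 141 141 141 141 141 142 142
  141 143 143 143 143 141]
 [ 88  96 128 131 131 131 131 130 131 118  97 126 138 137 137 138 137 136
  138 137 137 139 137 138]
 [ 41  35  44  94 134 130 131 132 132 133 119  99 120 126 139 138 138 137
  139 137 140 138 138 139]
 [ 42  41  32  71 121 132 132 131 132 133 134 115  88 114 113 138 136 137
  137 135 136 136 137 138]
 [ 78  66  59  52 101 132 131 131 131 132 132 133 123 108 114 113 138 137
  137 137 138 139 139 138]
 [ 89  73  82 114 138 130 111 102 
[... 245 characters left out ...]
38 139 140 139 139 140]]
[[146 186 197 197 182 117  86  74  70  71  73  72  71  70  73  74  72  73]
 [112 124  92  83 134 179 127 106  95  81  75  73  73  73  71  73  75  73]
 [ 73  86  92  84  81 133 185 146 106 108 106  93  77  73  72  70  73  73]
 [ 70  79  92  91  83  80 135 188 144 104 107 108 107  91  72  74  72  73]
 [ 69  79  97 102 101  93  85 133 194 166 103 107 107 107  90  71  74  72]
 [ 68  76  90  91  82  64  45  31 115 189 162 103 105 109 104  80  70  75]
 [ 71  68  65  48  35  40  68  82  56 124 187 159 102 106 103  77  61  70]
 [ 79  70  71  84 115 130 131 132 116  65  97 160 168 104 107 106  99  93]
 [ 89  75  79 112 129 128 130 130 123  89  66  76  90  89 100 106 109 107]]
```

```bash
python3 - <<'E'
import numpy as np,pickle
from h import *
T=pickle.load(open('c1.pkl','rb'))['top']
g=T['color'].astype(float).mean(2)
def edges(rows,u0,half,th,z):
    # outer edge = last crossing of threshold coming from right
    out=[]
    for v,uc in rows:
        r=g[v]
        for u in range(uc+half,uc-half,-1):
            if (r[u]-th)*(r[u+1]-th)<=0:
                out.append(onz(T,u+(r[u]-th)/(r[u]-r[u+1]),v,z)[:2]);break
    return np.array(out)
tr=edges([(v,int(247+(v-188)*.53)) for v in range(185,194)],0,5,118,122.4)
st=edges([(v,int(252.5+(v-217)*.54)) for v in range(216,229)],0,3,150,253)
for nm,P in(('tray',tr),('strip',st)):
    c=P.mean(0);d=np.linalg.svd(P-c)[2][0];d*=np.sign(d[0])
    print(nm,c.round(1),np.degrees(np.arctan2(d[1],d[0])).round(2),np.std((P-c)@[-d[1],d[0]]).round(2))
    for a in(29,30,31):
        a=np.radians(a);print(P.mean(0)@[np.sin(a),-np.cos(a)])
E
```

```text
tray [597.9 220.2] 21.66 1.2
97.26880553718512
108.24456079542925
119.18734371186659
strip [489.3 176.6] 30.38 0.33
82.77742266392987
91.7281138870818
100.65086383815363
```

```bash
python3 -m creep '[{"hand":0,"tx":0.003,"ty":0.001,"tz":0.001,"spin":0},{"hand":0,"tx":0.006,"ty":0.0012,"tz":0.001,"spin":0},{"hand":0,"tx":0.005,"ty":0,"tz":0,"spin":0},{"hand":0,"tx":0.004,"ty":0,"tz":0,"spin":0},{"hand":0,"tx":0.00125,"ty":0,"tz":0,"spin":0}]' && python3 -m creep '[{"hand":0,"tx":0.00125,"ty":0,"tz":0,"spin":0},{"hand":0,"tx":0.00125,"ty":0,"tz":0,"spin":0},{"hand":0,"tx":0.00125,"ty":0,"tz":0,"spin":0},{"hand":0,"tx":0.00125,"ty":0,"tz":0,"spin":0}]'
```

```text
time: 8.8
tool_pos: [581.5, 262.8, 176.9]
tcp_rot: [-3.142, 0.0, -2.6]
contact_force: [-0.3, 0.9, -4.2]
grip_width: 9.7
finger_force: 30.0
time: 9.3
tool_pos: [577.3, 260.2, 176.6]
tcp_rot: [3.142, 0.0, -2.6]
contact_force: [-0.7, 0.2, -3.5]
grip_width: 9.8
finger_force: 30.0
```

```bash
python3 -m creep '[{"hand":0,"tx":0.00125,"ty":0,"tz":0,"spin":0},{"hand":0,"tx":0.00125,"ty":0,"tz":0,"spin":0}]' && python3 -m creep '[{"hand":0,"tx":0.00125,"ty":0,"tz":0,"spin":0}]'  && python3 -m creep '[{"hand":0,"tx":0.00125,"ty":0,"tz":0,"spin":0}]'
```

```text
time: 9.55
tool_pos: [575.1, 258.9, 176.7]
tcp_rot: [3.142, 0.0, -2.6]
contact_force: [0.2, -0.2, -3.5]
grip_width: 10.0
finger_force: 30.0
time: 9.68
tool_pos: [574.1, 258.3, 176.7]
tcp_rot: [3.142, 0.0, -2.6]
contact_force: [-0.9, -0.7, -4.0]
grip_width: 10.0
finger_force: 30.0
time: 9.8
tool_pos: [573.0, 257.7, 176.7]
tcp_rot: [3.142, 0.0, -2.6]
contact_force: [0.8, -0.4, -3.3]
grip_width: 9.8
finger_force: 30.0
```

```bash
for i in 1; do python3 -m creep '[{"hand":0,"tx":0.00125,"ty":0,"tz":0,"spin":0}]' ; python3 -m creep '[{"hand":0,"tx":0.00125,"ty":0,"tz":0,"spin":0}]';python3 -m creep '[{"hand":0,"tx":0.00125,"ty":0,"tz":0,"spin":0}]'; done | grep -E "pos|force: \["
```

```text
tool_pos: [571.9, 257.0, 176.7]
contact_force: [0.3, -0.4, -2.7]
tool_pos: [570.9, 256.4, 176.7]
contact_force: [-0.1, 0.2, -3.2]
tool_pos: [569.8, 255.7, 176.7]
contact_force: [0.4, 0.0, -4.5]
```

```bash
(python3 -m creep '[{"hand":0,"tx":0.00125,"ty":0,"tz":0,"spin":0}]' ; python3 -m creep '[{"hand":0,"tx":0.00125,"ty":0,"tz":0,"spin":0}]';python3 -m creep '[{"hand":0,"tx":0.00125,"ty":0,"tz":0,"spin":0}]') | grep -E "pos|force: \["
```

```text
tool_pos: [568.7, 255.1, 176.6]
contact_force: [0.3, 0.0, -3.7]
tool_pos: [568.4, 254.8, 176.8]
contact_force: [3.6, 2.8, -5.3]
tool_pos: [567.5, 254.3, 176.9]
contact_force: [4.5, 3.2, -5.6]
```

The force is about 5 N and rises slowly, and the contact is 80 mm from the expected face. That matches the catch being pressed in, so the claws are already in the slots. Continue until flat.

```bash
(python3 -m creep '[{"hand":0,"tx":0.00125,"ty":0,"tz":0,"spin":0}]' ; python3 -m creep '[{"hand":0,"tx":0.00125,"ty":0,"tz":0,"spin":0}]';python3 -m creep '[{"hand":0,"tx":0.001,"ty":0,"tz":0,"spin":0}]') | grep -E "pos|rot|force: \["; python3 -c "
from plant import get_obs;print(get_obs()['moment'])"
```

```text
tool_pos: [566.6, 253.8, 176.9]
tcp_rot: [-3.141, 0.003, -2.6]
contact_force: [6.2, 3.6, -5.8]
tool_pos: [565.7, 253.2, 176.9]
tcp_rot: [-3.141, 0.004, -2.6]
contact_force: [5.0, 4.0, -6.0]
tool_pos: [565.0, 252.8, 176.9]
tcp_rot: [-3.141, 0.004, -2.6]
contact_force: [6.6, 4.6, -6.0]
[ 0.77847187 -0.9450797  -0.014334  ]
```

```bash
(python3 -m creep '[{"hand":0,"tx":0.00125,"ty":0,"tz":0,"spin":0}]' ; python3 -m creep '[{"hand":0,"tx":0.001,"ty":0,"tz":0,"spin":0}]';python3 -m creep '[{"hand":0,"tx":0.001,"ty":0,"tz":0,"spin":0}]') | grep -E "pos|rot|force: \["; python3 -c "
from plant import get_obs;print(get_obs()['moment'])"
```

```text
tool_pos: [564.5, 252.4, 177.0]
tcp_rot: [-3.141, 0.006, -2.6]
contact_force: [10.1, 6.4, -8.2]
tool_pos: [564.6, 252.4, 177.2]
tcp_rot: [-3.141, 0.008, -2.601]
contact_force: [14.7, 8.4, -9.6]
tool_pos: [564.7, 252.3, 177.4]
tcp_rot: [-3.141, 0.011, -2.601]
contact_force: [18.0, 9.6, -11.3]
[ 1.44221551 -2.50651372 -0.23290987]
```

Hard stop exactly 5 mm after the catch touched, so the plate is flat. Ease off the push and go down.

```bash
(python3 -m creep '[{"hand":0,"tx":-0.001,"ty":0,"tz":0.00125,"spin":0}]' ; python3 -m creep '[{"hand":0,"tx":-0.0005,"ty":0,"tz":0.00125,"spin":0}]';python3 -m creep '[{"hand":0,"tx":0,"ty":0,"tz":0.00125,"spin":0}]';python3 -m creep '[{"hand":0,"tx":0,"ty":0,"tz":0.00125,"spin":0}]') | grep -E "pos|rot|force: \["; python3 -c "
from plant import get_obs;print(get_obs()['moment'])"
```

```text
tool_pos: [564.3, 252.3, 176.5]
tcp_rot: [-3.141, 0.008, -2.6]
contact_force: [6.8, 4.5, -2.1]
tool_pos: [564.1, 252.2, 175.3]
tcp_rot: [-3.141, 0.006, -2.6]
contact_force: [6.9, 5.7, -0.8]
tool_pos: [564.5, 252.3, 174.6]
tcp_rot: [-3.141, 0.007, -2.6]
contact_force: [8.2, 5.6, 0.9]
tool_pos: [564.5, 252.3, 173.5]
tcp_rot: [-3.141, 0.008, -2.6]
contact_force: [8.1, 4.8, 0.1]
[ 0.60669376 -0.75667313 -0.10500341]
```

```bash
(python3 -m creep '[{"hand":0,"tx":0,"ty":0,"tz":0.00125,"spin":0},{"hand":0,"tx":0,"ty":0,"tz":0.00125,"spin":0}]' ; python3 -m creep '[{"hand":0,"tx":0,"ty":0,"tz":0.00125,"spin":0},{"hand":0,"tx":0,"ty":0,"tz":0.00125,"spin":0}]';python3 -m creep '[{"hand":0,"tx":0,"ty":0,"tz":0.00125,"spin":0}]';python3 -m creep '[{"hand":0,"tx":0,"ty":0,"tz":0.00125,"spin":0}]') | grep -E "pos|rot|force: \["; python3 -c "
from plant import get_obs;print(get_obs()['moment'])"
```

```text
tool_pos: [564.6, 252.2, 171.0]
tcp_rot: [-3.14, 0.008, -2.6]
contact_force: [7.8, 4.8, 0.7]
tool_pos: [564.6, 252.2, 168.6]
tcp_rot: [-3.14, 0.008, -2.6]
contact_force: [7.4, 4.5, 0.3]
tool_pos: [564.6, 252.2, 167.3]
tcp_rot: [-3.14, 0.008, -2.6]
contact_force: [7.7, 4.8, 0.4]
tool_pos: [564.6, 252.2, 166.1]
tcp_rot: [-3.14, 0.008, -2.6]
contact_force: [7.9, 4.4, 0.2]
[ 0.5607402  -0.76257979 -0.04268554]
```

```bash
(python3 -m creep '[{"hand":0,"tx":0,"ty":0,"tz":0.00125,"spin":0}]' ; python3 -m creep '[{"hand":0,"tx":0,"ty":0,"tz":0.00125,"spin":0}]';python3 -m creep '[{"hand":0,"tx":0,"ty":0,"tz":0.00125,"spin":0}]') | grep -E "pos|rot|force: \["; python3 -c "
from plant import get_obs;print(get_obs()['moment'])"
```

```text
tool_pos: [564.6, 252.2, 164.8]
tcp_rot: [-3.14, 0.008, -2.6]
contact_force: [6.6, 4.8, 0.3]
tool_pos: [564.3, 252.0, 163.3]
tcp_rot: [-3.14, 0.007, -2.6]
contact_force: [6.4, 2.5, -1.2]
tool_pos: [564.3, 252.0, 162.0]
tcp_rot: [-3.141, 0.007, -2.6]
contact_force: [6.4, 3.5, -0.3]
[ 0.74953071 -1.09020306 -0.1156626 ]
```

```bash
(python3 -m creep '[{"hand":0,"tx":0,"ty":0,"tz":0.001,"spin":0}]' ; python3 -m creep '[{"hand":0,"tx":0,"ty":0,"tz":0.001,"spin":0}]') | grep -E "pos|rot|force: \["; python3 -c "
from plant import get_obs;print(get_obs()['moment'])"
```

```text
tool_pos: [564.5, 252.0, 161.5]
tcp_rot: [-3.14, 0.007, -2.6]
contact_force: [4.2, 2.4, 5.4]
tool_pos: [564.5, 252.0, 161.3]
tcp_rot: [-3.14, 0.008, -2.601]
contact_force: [2.5, 1.8, 11.3]
[ 0.2865688  -0.13274661 -0.18645099]
```

Bottom felt at z≈161.5. The sideways catch force dropped as well, so the catch has snapped out. Press a little more to confirm, then relax and release.

```bash
(python3 -m creep '[{"hand":0,"tx":0,"ty":0,"tz":0.001,"spin":0}]' ; python3 -m creep '[{"hand":0,"tx":0,"ty":0,"tz":0.0012,"spin":0}]';  python3 -m creep '[{"hand":0,"tx":0,"ty":0,"tz":0,"spin":0}]') | grep -E "pos|rot|force: \["; python3 -c "
from plant import get_obs;print(get_obs()['moment'])"
```

```text
tool_pos: [564.8, 252.1, 161.0]
tcp_rot: [-3.14, 0.009, -2.601]
contact_force: [4.3, 3.3, 11.1]
tool_pos: [565.1, 252.2, 160.4]
tcp_rot: [-3.14, 0.01, -2.601]
contact_force: [2.4, 1.5, 16.8]
tool_pos: [565.2, 252.2, 160.5]
tcp_rot: [-3.14, 0.01, -2.601]
contact_force: [3.3, 3.0, 12.4]
[ 0.39537638 -0.30460885 -0.26006959]
```

```bash
(python3 -m creep '[{"hand":0,"tx":0,"ty":0,"tz":-0.00125,"spin":0},{"hand":0,"tx":0,"ty":0,"tz":-0.00125,"spin":0}]' ; python3 -m creep '[{"hand":0,"tx":0,"ty":0,"tz":-0.00125,"spin":0}]';  python3 -m creep '[{"hand":0,"tx":0,"ty":0,"tz":-0.00125,"spin":0}]') | grep -E "pos|rot|force: \["
```

```text
tool_pos: [564.8, 252.2, 160.9]
tcp_rot: [-3.14, 0.009, -2.601]
contact_force: [7.6, 4.3, -3.1]
tool_pos: [564.3, 252.1, 161.4]
tcp_rot: [-3.141, 0.007, -2.6]
contact_force: [5.3, 3.5, -3.8]
tool_pos: [563.7, 251.7, 162.1]
tcp_rot: [-3.141, 0.005, -2.6]
contact_force: [3.6, 1.9, -5.0]
```

```bash
(python3 -m creep '[{"hand":0,"tx":0,"ty":0,"tz":-0.00125,"spin":0}]';  python3 -m creep '[{"hand":0,"tx":0,"ty":0,"tz":-0.001,"spin":0}]';  python3 -m creep '[{"hand":0,"tx":0,"ty":0,"tz":-0.001,"spin":0}]') | grep -E "pos|rot|force: \["
```

```text
tool_pos: [563.4, 251.6, 162.9]
tcp_rot: [-3.141, 0.004, -2.6]
contact_force: [5.7, 3.6, -7.0]
tool_pos: [563.4, 251.7, 163.7]
tcp_rot: [-3.141, 0.004, -2.6]
contact_force: [5.5, 3.2, -7.7]
tool_pos: [563.4, 251.7, 164.6]
tcp_rot: [-3.141, 0.003, -2.601]
contact_force: [7.0, 2.9, -10.5]
```

```bash
(python3 -m creep '[{"hand":0,"tx":0,"ty":0,"tz":-0.00125,"spin":0}]';  python3 -m creep '[{"hand":0,"tx":0,"ty":0,"tz":-0.00125,"spin":0}]') | grep -E "pos|rot|force: \["; python3 - <<'E'
from plant import get_obs,cams
import cv2,numpy as np,pickle
print(get_obs()['moment'])
a=cams.capture('side');pickle.dump(a,open('c2.pkl','wb'))
cv2.imwrite('pics/g3.png',cv2.resize(a['color'][110:215,240:345,::-1],(600,600),interpolation=cv2.INTER_CUBIC))
E
```

```text
tool_pos: [563.4, 251.7, 164.9]
tcp_rot: [-3.142, 0.003, -2.601]
contact_force: [9.6, 5.0, -15.2]
tool_pos: [563.6, 251.8, 165.7]
tcp_rot: [3.142, 0.003, -2.6]
contact_force: [10.7, 5.7, -16.4]
[ 1.09609543 -1.98646809 -0.08414633]
```

View pics/g3.png

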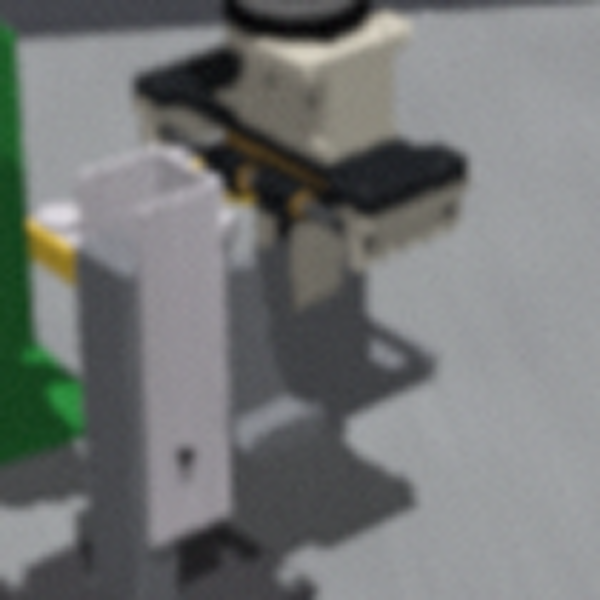

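Pulling up meets growing resistance (12 N beyond the weight), so the catch blocks the plate. The picture shows the plate against the strip. Now press it back home and let go.

```bash
(python3 -m creep '[{"hand":0,"tx":-0.0005,"ty":0,"tz":0.00125,"spin":0},{"hand":0,"tx":0,"ty":0,"tz":0.00125,"spin":0}]';  python3 -m creep '[{"hand":0,"tx":0,"ty":0,"tz":0.00125,"spin":0},{"hand":0,"tx":0,"ty":0,"tz":0.00125,"spin":0}]'; python3 -m creep '[{"hand":0,"tx":0,"ty":0,"tz":0.00125,"spin":0}]'; python3 -m creep '[{"hand":0,"tx":0,"ty":0,"tz":0.00125,"spin":0}]') | grep -E "pos|rot|force: \["
```

```text
tool_pos: [563.4, 251.8, 164.9]
tcp_rot: [-3.141, 0.002, -2.6]
contact_force: [4.0, 2.6, -1.4]
tool_pos: [563.3, 251.8, 162.9]
tcp_rot: [-3.141, 0.002, -2.6]
contact_force: [2.5, 2.8, 3.1]
tool_pos: [563.3, 251.7, 162.1]
tcp_rot: [-3.141, 0.003, -2.6]
contact_force: [2.1, 1.6, 8.4]
tool_pos: [563.7, 251.8, 161.6]
tcp_rot: [-3.141, 0.004, -2.6]
contact_force: [2.7, 0.6, 10.8]
```

```bash
python3 -m creep '[{"hand":0,"tx":0,"ty":0,"tz":0.001,"spin":0},{"hand":0,"tx":0,"ty":0,"tz":-0.001,"spin":0},{"hand":0.4,"tx":0,"ty":0,"tz":-0.0005,"spin":0},{"hand":0.4,"tx":0,"ty":0,"tz":0,"spin":0},{"hand":0.4,"tx":0,"ty":0,"tz":0,"spin":0}]' && python3 -m creep '[{"hand":0.4,"tx":0,"ty":0,"tz":0,"spin":0},{"hand":0.4,"tx":0,"ty":0,"tz":0,"spin":0}]'
```

```text
time: 16.1
tool_pos: [562.1, 251.2, 159.6]
tcp_rot: [3.141, -0.001, -2.6]
contact_force: [0.8, 0.2, -0.5]
grip_width: 34.2
finger_force: 0.0
time: 16.35
tool_pos: [562.5, 251.4, 159.8]
tcp_rot: [3.141, -0.0, -2.6]
contact_force: [0.3, -0.6, -0.3]
grip_width: 36.7
finger_force: 0.0
```

Released with no contact force. Retract upward and then outward, and check.

```bash
python3 -m creep '[{"hand":0.4,"tx":0,"ty":0,"tz":-0.01,"spin":0},{"hand":0.4,"tx":0,"ty":0,"tz":-0.03,"spin":0},{"hand":0.4,"tx":0,"ty":0,"tz":-0.04,"spin":0},{"hand":0.4,"tx":-0.02,"ty":0,"tz":-0.05,"spin":0},{"hand":0.4,"tx":-0.03,"ty":0,"tz":-0.04,"spin":0}]' && python3 -m creep '[{"hand":0.4,"tx":-0.03,"ty":-0.045,"tz":-0.01,"spin":0},{"hand":0.4,"tx":0,"ty":-0.06,"tz":0,"spin":0},{"hand":0.4,"tx":0,"ty":-0.06,"tz":0,"spin":0},{"hand":0.4,"tx":0,"ty":-0.06,"tz":0,"spin":0},{"hand":0.4,"tx":0,"ty":0,"tz":0,"spin":0}]'; python3 - <<'E'
from plant import get_obs,cams
import cv2,numpy as np,pickle
a=cams.capture('side');b=cams.capture('top');pickle.dump({'side':a,'top':b},open('c3.pkl','wb'))
f=lambda im,x,y:cv2.resize(im[y:y+120,x:x+80,::-1],(400,600),interpolation=cv2.INTER_CUBIC)
cv2.imwrite('pics/g4.png',np.hstack([f(a['color'],245,100),f(b['color'],205,155)]))
E
```

```text
time: 16.98
tool_pos: [605.6, 277.2, 334.0]
tcp_rot: [-3.141, 0.004, -2.6]
contact_force: [0.8, 0.9, 0.3]
grip_width: 36.8
finger_force: 0.0
time: 17.6
tool_pos: [748.7, 94.4, 338.1]
tcp_rot: [-3.142, -0.002, -2.607]
contact_force: [0.1, -0.6, -0.2]
grip_width: 36.7
finger_force: 0.0
```

View pics/g4.png

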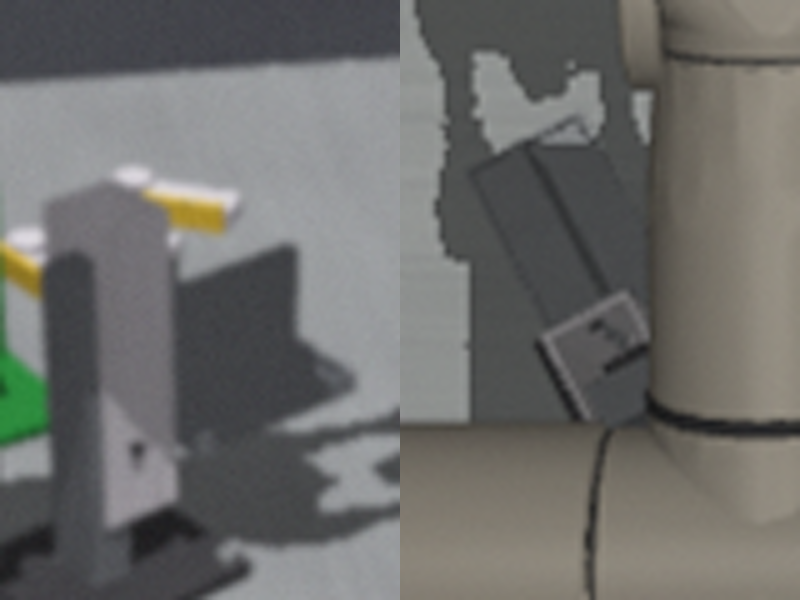

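The bracket hangs flat on the strip, centred and level (side crop (240,340), top crop (545,230)). The robot is clear of it.

```bash
python3 -c "
from plant import close_job;print(close_job())"
```

```text
the job is handed in; nothing more can be done
None
```

The grey bracket hangs on the upright with its plate flat and fully down, and I let it go and handed the job in at about 18 s; no camera shows the catch, but it held when I pulled up with about 12 N beyond the weight.

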